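# Seat the flanged bush and hold the pinch bolt's head while its locknut runs up

### The arm

A 6-joint arm with a two-finger parallel gripper is mounted at the origin on the work surface. World frame = base frame: x ahead of the robot, y to its left, z up, the work surface at z = 0. Lengths are in mm, angles in rad, forces in N, time in s.
With the tool pointing down it reaches from about 275 to 850 mm from the base axis. Payload 5.2 kg.
Tool frame: the origin (TCP) lies midway between the tips of the shut fingers; the grasp point (between the pads) lies 19 mm behind it; z points along the fingers, y is the direction in which the jaws open and shut (so a half turn about z gives the same grasp; the last joint's range is limited). The gripper opens to 85 mm and grips with 20 to 120 N. Pads are 22 mm wide; open, the fingers measure 114 mm over their backs; the gripper's body (76 mm by 85 mm) begins 54 mm behind the grasp point. The pads swing forward as they close: fully open they stand 13 mm farther back than shut.
Start: joints at [-1.397, 0.259, 1.535, -0, 1.348, -0.203], TCP at [202.392, -511.412, 231.31] pointing down, gripper open.
Joint ranges: [-3.14, 3.14], [-0.91, 2.08], [0.19, 2.58], [-1.22, 4.36], [0.22, 2.71], [-3.12, 3.12]. Speed limits (rad/s): [2.57, 2.57, 3.14, 3.14, 3.14, 3.14].

### API

Orientations are given as a unit quaternion [w, x, y, z].
In Python, from station import arm, grab_frame gives the robot as it stands.
- The arm moves only by the shell command python3 -m jog 'ROWS'. ROWS is JSON, a list of rows, each a list of 3 entries, a list of its own where there are three numbers: the opening, from -1 (shut) to 1 (fully open), then the shift along the world's x, y, z in cm, then the turn about the world's z in degrees. In form: [[hand, [tx, ty, tz], twist], ...]. A call has 1 to 12 rows; each row is the pose to reach, as a shift and turn from the pose commanded when the call began; what a row does not reach only later rows make up. A row lasts 1/10 s, in which the tool goes at most 50 mm and 8.59 degrees, less where a joint would pass 70% of its speed; a pose out of reach is approached as far as the arm can. A call with a gripper value outside its range is refused whole. The fingers move at their own pace and stop on an object; the grip force is fixed at half the most. Time passes only in rows, so rows that repeat a pose let the fingers close. It gives the time, the measured TCP pose, the force and the opening at its end, in the units of the state.
- arm.read_state(): the state, without advancing time (a new reading comes with each control period).
- grab_frame(name): name is "scene" or "side" or "wrist"; returns a dict with "pixels" (400x640x3 uint8, blue, green, red), "K" (3x3 intrinsics, pixels), "R" (3x3) and "t" (3): a world point X has camera coordinates R X + t; the wrist camera has in their place "tool_from_camera" (4x4, takes a point from camera to tool coordinates, whose origin is the TCP and whose axes are the flange's). Camera axes: x right, y down, z forward; pixel columns grow to the right and rows downward; lengths in mm; the calibration is good to about 2 mm. A picture is of the moment at which its call begins: read the wrist's pose just before it. There is no depth.
- arm.job_done(): hands the job in, once; it reports no verdict.
The state is a dict: "time_s": time; "qpos": joint angles; "joint_vel": joint speeds; "effort": joint torques, N m; "eef_pos": TCP position; "orientation": TCP orientation; "force": force on the tool from outside, world axes, zero at the start; "torque": the same for the moment, N m; "finger_gap": finger opening in mm.
Only numpy, scipy, OpenCV 4.12 (cv2) and the standard library are available. Lean on these libraries where they do the work, as an engineer would, in place of code of your own. Each camera call takes 0.05 s, during which the arm holds its last target.

### The job

Take the smaller of the two brass flanged bushes and set it, flange up, into the open bore of the clamp bracket, without dropping it, until the flange sits flush on the bracket, and let go of it. Then reach down into the narrow gap between the clamp's ear and the bracket's side plate, grip the hexagonal bolt head that is going slowly round there with the running nut runner, and hold it from turning until the locknut has run up tight and the runner stalls. Finish while still gripping and holding the bolt head, and leave the other bush and the plain steel sleeve where they stand.

Things in the scene. Friction and masses are not known exactly. Their poses are not given: they have to be found in the camera images.
- bush_mid (a point): the smaller brass flanged bush, standing on its spigot, flange up; 0.26 to 0.39 kg, 40 mm high. Spigot 36 mm across, 26 mm long, its foot tapering to 30 mm over the last 8 mm; flange 50 mm across, 14 mm thick: grip its rim across the diameter, fingertips 1 to 3 mm above its underside. This point is the centre, half-way up, 6 mm below the flange's underside; z points from spigot to flange
- bush: the same smaller bush; origin at the centre of the spigot's foot, z towards the flange; a 22 mm hole runs through it
- flange_under (a point): centre of the underside of the smaller bush's flange, 26 mm above its foot; same axes as the bush
- big_bush_mid (a point): the larger brass flanged bush (flange 68 mm across, 10 mm thick, on a 52 mm spigot; 44 mm high), too big for the bore, to be left alone; this point is its centre, half-way up
- sleeve_mid (a point): a plain steel sleeve, 48 mm across, 55 mm high, to be left alone; this point is its centre, half-way up
- bracket: the clamp bracket, fixed to the bench: 15 mm base plate, round boss with the bore, two ears from boss to x = 94 mm (z = 54 to 92, outer faces at y = -18 and 18 mm), upright side plate. Origin on the bench under the bore's centre; z up; y along the pinch bolt, from nut and runner (-y) to bolt head (+y). The 47 mm thick runner lies along the bolt axis, y = -83 to -288 mm, at most 103 mm high
- bore_mouth (a point): centre of the bore's mouth, level with the boss's flat top, 92 mm above the bench, where the bush's flange comes to rest. The boss is 60 mm across, the upright bore 39 mm; it is open at the top and deeper than the spigot. Axes as bracket
- gap_top (a point): middle of the gap's opening, 100 mm above the bench, at x = 72, y = 40 mm of the bracket; axes as bracket. The gap is 44 mm wide along y, from the ear (y = 18) to the 12 mm thick side plate (y = 62 mm; x = -8 to 112 mm, up to z = 100 mm), closed at x = 2 mm by a rib, 80 mm high, and by the boss, and open above and at its far end. Only the bolt's sleeve and head stand in it
- head (a point): centre of the pinch bolt's hexagonal head, 74 mm above the bench, at x = 72, y = 38 mm of the bracket. 24 mm across flats, 27.7 across corners, 10 mm thick along the bolt; y axis along the bolt, about which it turns. A fixed 20 mm sleeve, 15 mm long, parts it from the ear. Grip from straight above, jaws closing along the bracket's x; as they close the head turns until two flats lie on the pads
- bolt_head: the same bolt head; its origin lies on the bolt axis, 38 mm from the head's centre towards the nut (at y = 0 of the bracket); its y axis lies along the bolt axis
- spindle (a joint): angle (rad) of the nut runner's socket with the locknut in it. It runs all the time: while the head is free it creeps at about 1.75 rad/s and carries the bolt round with it; while the head is held it turns the nut at about 1.15 rad/s; once the nut is tight it stalls at 0.35 N m
- bolt (a joint): how far (rad) the locknut has run up the bolt's thread: starts between 0 and 2, grows only while the head is held from turning (thread drag 0.12 N m) and stops at 6.3 when the nut is tight, after 4 to 6 s of holding. From then on the head must be held against the stall torque of 0.35 N m; a grip of 40 N or more does so
There are look-alikes about, which are no part of the job. Leave any pink look-alike of the bush alone.

How it is judged (in metres and radians):
On the way, in this order (a step that is already met when the one before it is completed fails the run):
1. the smaller bush sits flange up in the bore, flange flush on the boss, and is let go (horizontal distance between flange_under and bore_mouth below 0.004 m and z of flange_under in the frame of bore_mouth below 0.0025 m and angle between flange_under's own z axis and vertical below 0.08 rad and contact force between the fingers and bush below 0.3 N), for 0.2 s.
2. the bolt head is gripped and held and the nut has run up tight (value of joint bolt above 6.2 rad and contact force between the fingers and bolt_head above 5 N and distance between the grasp point and head below 0.03 m and velocity of joint spindle below 0.15 rad/s), for 0.2 s.
At the end, for the whole second after the job is handed in: Smaller bush flange up in the bore: within 4 mm of centre, flange within 2.5 mm of the boss, tilt under 0.08 rad, no finger on it. Nut tight (joint bolt over 6.2). Fingers grip the bolt head (over 5 N, grasp point within 30 mm); head and runner still (under 0.15 rad/s) (all of step 1 and all of step 2 and velocity of joint spindle above -0.15 rad/s and angular speed of bolt_head below 0.15 rad/s); the arm keeps its last pose, push and grip.
It fails at once if the other bush or the sleeve is pushed more than 30 mm from its place (distance of any of big_bush_mid, sleeve_mid from where it was at the start of the episode above 0.03 m).
It fails at once if the bush is dropped: it falls freely faster than 0.6 m/s (from about 20 mm or more) (linear speed of bush above 0.6 m/s and contact force between the fingers and bush below 0.1 N).
It also fails if it takes over 59 s, if anything falls off the work surface, if the arm or the gripper's body presses on something with over 40 N, if the wrist force passes 120 N, or if a joint passes its speed limit or range.

## Working session

There is one attempt and no reset: what is moved stays moved. The work goes in short steps, Python scripts to look and compute and a shell command to move; the robot and the scene stay as the last step left them, time stands still between calls to the robot, and variables do not carry over. Pictures are saved under pics/ and viewed, and the job is handed in when it is done.

```bash
ls; mkdir -p pics; python3 - <<'E'
from station import arm, grab_frame
import cv2
print(arm.read_state())
for n in ["scene","side","wrist"]:
    f=grab_frame(n); cv2.imwrite(f"pics/{n}0.png",f["pixels"])
    print(n,{k:(v if k!="pixels" else v.shape) for k,v in f.items()})
E
```

```text
pics
{'time_s': 0.0, 'qpos': array([-1.39680704e+00,  2.59351726e-01,  1.53613414e+00, -6.62112863e-06,
        1.34799443e+00, -2.02794445e-01]), 'joint_vel': array([-0.00171134,  0.00036284,  0.00074572, -0.0020518 , -0.00059354,
       -0.00184082]), 'effort': array([-8.54945829e-04, -4.46033692e+01, -2.90570658e+01, -2.89800018e-04,
        1.18013538e-02,  2.03519846e-05]), 'eef_pos': array([ 202.28759356, -510.85626441,  230.44951389]), 'orientation': array([-9.43770424e-04,  9.82306101e-01,  1.87280095e-01,  1.03652904e-05]), 'force': array([-0.6562314 ,  0.28383073,  0.64705801]), 'torque': array([-0.02453055, -0.04882038, -0.01228347]), 'finger_gap': 85.48145715851756}
scene {'pixels': (400, 640, 3), 'K': array([[419.78126382,   0.        , 317.76532354],
       [  0.        , 419.78126382, 196.6773154 ],
       [  0.        ,   0.        ,   1.        ]]), 'R': array([[ 0.71653632,  0.69737497,  0.01561568],
       [ 0.58459475, -0.58814302, -0.55887097],
       [-0.38055837,  0.40958019, -0.82910759]]), 't': array([-500.44063132, -188.7702462 , 1026.8061051 ])}
side {'pixe
[... 240 characters left out ...]
[-0.37142451,  0.3534746 , -0.85854501],
       [ 0.60684396, -0.60742352, -0.51261787]]), 't': array([466.65500158, 236.45886418, 468.17785158])}
wrist {'pixels': (400, 640, 3), 'K': array([[330.87121142,   0.        , 321.23055648],
       [  0.        , 330.87121142, 201.91988675],
       [  0.        ,   0.        ,   1.        ]]), 'tool_from_camera': array([[ 2.95373826e-04, -9.62491978e-01, -2.71309981e-01,
         6.81574441e+01],
       [ 9.99999896e-01,  1.90395538e-04,  4.13252829e-04,
        -1.06499716e+00],
       [-3.46096323e-04, -2.71310075e-01,  9.62491934e-01,
        -1.42806462e+02],
       [ 0.00000000e+00,  0.00000000e+00,  0.00000000e+00,
         1.00000000e+00]])}
```

View pics/scene0.png

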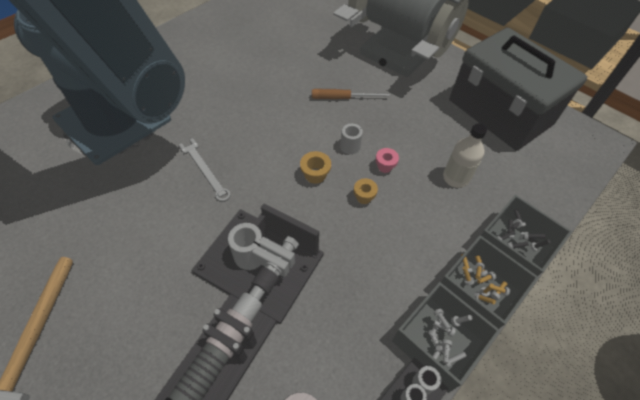

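View pics/side0.png

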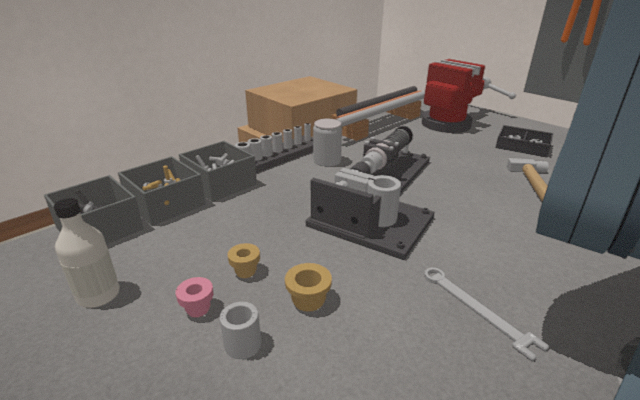

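View pics/wrist0.png

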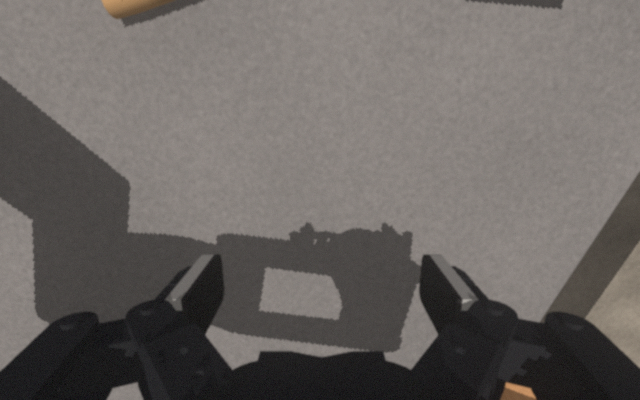

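Both fixed cameras show the small brass bush (scene ≈(366,188), side ≈(244,255)), next to the large brass bush, the pink look-alike and the sleeve. The boss is at scene ≈(245,235), side ≈(384,185). I'll zoom in next.

```bash
cat > h.py <<'E'
import numpy as np, cv2
from station import arm, grab_frame
def P(f): return f["K"]@np.c_[f["R"],f["t"]]
def proj(f,X):
    p=(f["R"]@np.atleast_2d(X).T).T+f["t"]; p=p@f["K"].T; return p[:,:2]/p[:,2:]
def tri(fa,a,fb,b):
    X=cv2.triangulatePoints(P(fa),P(fb),np.float64(a),np.float64(b))[:,0]; X=X[:3]/X[3]
    return X, proj(fa,X)[0]-a, proj(fb,X)[0]-b
def ray_z(f,px,z):
    d=f["R"].T@np.linalg.inv(f["K"])@np.array([px[0],px[1],1.]); c=-f["R"].T@f["t"]
    return c+d*(z-c[2])/d[2]
def crop(img,x,y,w,h,s,name):
    c=img[y:y+h,x:x+w]; cv2.imwrite(name,cv2.resize(c,None,fx=s,fy=s,interpolation=cv2.INTER_CUBIC))
E
python3 - <<'E'
from h import *
import pickle
S=grab_frame("scene");D=grab_frame("side")
pickle.dump((S,D),open("f0.pkl","wb"))
crop(S["pixels"],180,130,240,180,3,"pics/s1.png")
crop(D["pixels"],210,150,240,160,3,"pics/d1.png")
E
```

```text
(no output)
```

View pics/s1.png

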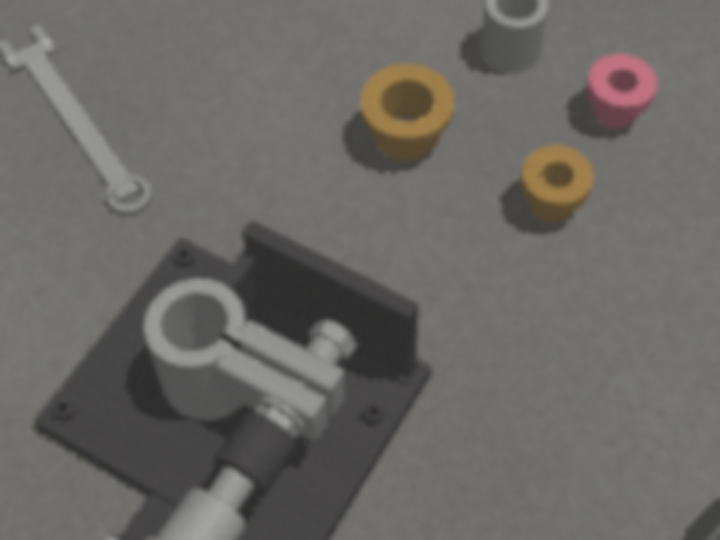

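View pics/d1.png

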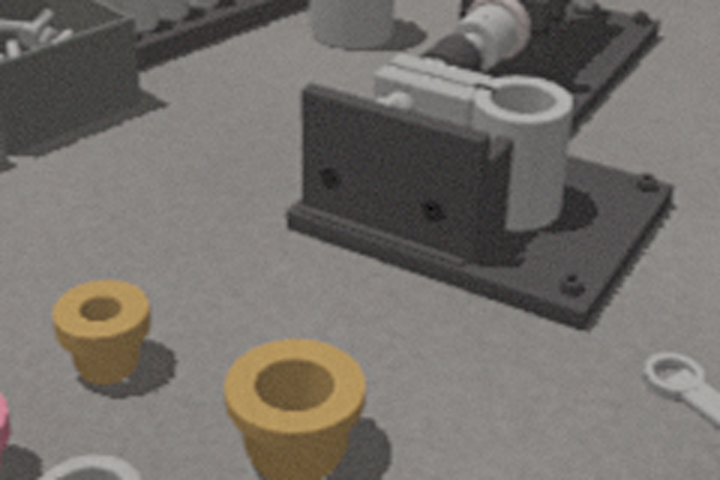

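```bash
cat > m.py <<'E'
from h import *
import pickle
from scipy.optimize import least_squares
S,D=pickle.load(open("f0.pkl","rb"))
s=lambda u,v:np.array([(u+.5)/3-.5+180,(v+.5)/3-.5+130]); d=lambda u,v:np.array([(u+.5)/3-.5+210,(v+.5)/3-.5+150])
print("bush top",*tri(S,s(557,175),D,d(101,308)))
print("bush z40",ray_z(S,s(557,175),40),ray_z(D,d(101,308),40))
print("boss",*tri(S,s(196,325),D,d(521,97)))
print("boss z92",ray_z(S,s(196,325),92),ray_z(D,d(521,97),92))
print("big", *tri(S,s(407,99),D,d(295,383)))
# bracket fit: local pts
obs=[(S,s(196,325),(0,0,92)),(D,d(521,97),(0,0,92)),
(S,s(250,222),(-8,74,100)),(S,s(418,305),(112,74,100)),(D,d(303,88),(112,74,100)),(D,d(490,137),(-8,74,100)),
(S,s(345,343),(72,43,74)),]
def loc(p,q):
    c,sn=np.cos(p[2]),np.sin(p[2]); return np.array([p[0]+c*q[0]-sn*q[1],p[1]+sn*q[0]+c*q[1],q[2]+p[3]])
def res(p): return np.concatenate([proj(f,loc(p,q))[0]-o for f,o,q in obs])
r=min((least_squares(res,[400,-300,a,0],x_scale=[10,10,.1,1]) for a in (-1.5,0,1.5,3)),key=lambda r:r.cost)
print(r.x,np.degrees(r.x[2]));print(r.fun.reshape(-1,2).round(2))
for n,q in dict(bore=(0,0,92),gap=(72,40,100),head=(72,38,74)).items():
    print(n,loc(r.x,q))
np.save("br.npy",r.x)
E
python3 m.py
```

```text
bush top [587.35518368 255.98863635  39.72374207] [ 0.18573094 -0.03484897] [0.25293356 0.04067637]
bush z40 [587.24347469 255.4776462   40.        ] [587.39886515 256.40524134  40.        ]
boss [525.92367577 -10.20299459  91.56315259] [0.07195161 0.01113831] [ 0.07332302 -0.00974666]
boss z92 [526.03612654 -10.39191255  92.        ] [525.49373761  -9.39176175  92.        ]
big [469.22445601 227.20702919  45.00620428] [ 0.0762646  -0.00293231] [0.11810318 0.00382021]
[ 5.26868250e+02 -1.23346766e+01  2.77910080e-01 -2.29182808e-01] 15.923074676164944
[[-0.52  1.04]
 [ 0.41 -0.67]
 [-0.27  0.46]
 [ 0.85  0.13]
 [-1.15  0.06]
 [-1.55  0.69]
 [-2.53 -1.73]]
bore [526.86825028 -12.33467664  91.77081719]
gap [585.13181439  45.88350863  99.77081719]
head [585.68050742  43.96024683  73.77081719]
```

```bash
cat >> m.py <<'E'
print("pink",ray_z(S,s(622,80),40),ray_z(D,np.array([195,286]),40)); print("sleeve",ray_z(S,s(515,2),55),ray_z(D,np.array([240,312]),55))
E
python3 m.py|tail -2
```

```text
pink [565.52508534 354.04072156  40.        ] [570.16369991 350.14777155  40.        ]
sleeve [467.02399717 344.84588079  55.        ] [471.63654469 340.96442193  55.        ]
```

```bash
python3 -m jog '[[1,[2.2,4.4,-0.5],8],[1,[4.4,8.8,-1],16],[1,[6.6,13.2,-1.5],24],[1,[8.8,17.6,-2],32],[1,[11,22,-2.5],40],[1,[13.2,26.4,-3],48],[1,[15.4,30.8,-3.5],56],[1,[17.6,35.2,-4],64],[1,[19.8,39.6,-4.5],72],[1,[22,44,-5],80],[1,[24,48,-5.5],84.3],[1,[26,52,-6],84.3]]'; python3 - <<'E'
from h import *
print(arm.read_state())
E
```

```text
time_s: 1.45
eef_pos: [463.0, 10.6, 171.3]
orientation: [0.0, 0.601, 0.799, 0.0]
force: [-0.1, -0.5, 0.3]
finger_gap: 85.5
{'time_s': 1.45, 'qpos': array([-2.18587735e-01,  1.54726244e-01,  1.82401101e+00, -1.57807914e-04,
        1.16218872e+00, -4.98598994e-01]), 'joint_vel': array([ 0.99038689,  0.40364144, -0.35264005, -0.00343417, -0.06257622,
        1.04879176]), 'effort': array([ -3.23928103, -38.94336104, -24.11802292,   0.21380538,
         0.3993092 ,  -1.98401235]), 'eef_pos': array([462.97644219,  10.60404494, 171.29296778]), 'orientation': array([3.33416235e-04, 6.01487005e-01, 7.98882511e-01, 7.20688796e-05]), 'force': array([-0.10995694, -0.46610045,  0.33264603]), 'torque': array([-0.00757575, -0.00804333,  0.01809854]), 'finger_gap': 85.50354184168638}
```

```bash
cat >> h.py <<'E'
from scipy.spatial.transform import Rotation as Rot
import pickle
def wrist(name):
    st=arm.read_state(); f=grab_frame("wrist")
    q=st["orientation"]; Rw=Rot.from_quat([q[1],q[2],q[3],q[0]]).as_matrix()
    T=np.eye(4);T[:3,:3]=Rw;T[:3,3]=st["eef_pos"]
    C=np.linalg.inv(T@f["tool_from_camera"]); f["R"]=C[:3,:3];f["t"]=C[:3,3]
    cv2.imwrite(f"pics/{name}.png",f["pixels"]); pickle.dump(f,open(name+".pkl","wb"))
    print(st["time_s"],st["eef_pos"].round(1),st["force"].round(1),round(st["finger_gap"],1)); return f
E
python3 - <<'E'
from h import *
wrist("w0")
wrist("w1")
E
```

```text
1.45 [463.   10.6 171.3] [-0.1 -0.5  0.3] 85.5
1.5 [464.8  16.1 170.7] [2.  4.  0.2] 85.2
```

View pics/w1.png

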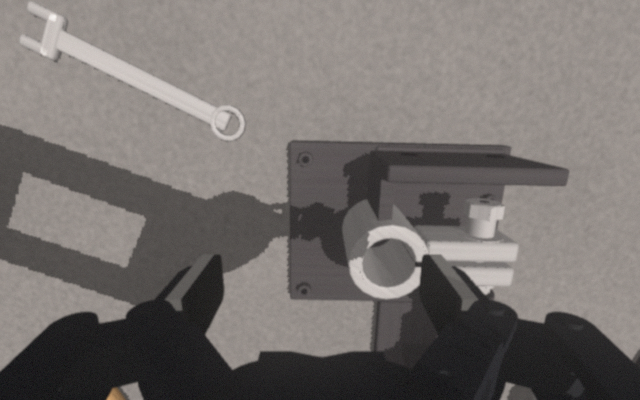

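The wrist view shows the bracket nearly aligned with the image: bore mouth ≈(392,261), hex head ≈(486,212). Next stop is the bush.

```bash
python3 -m jog '[[1,[2,4,-0.5],0],[1,[4,8,-1],0],[1,[6,12,-1.5],0],[1,[8,16,-2],0],[1,[10,20,-2.5],0],[1,[12,23.6,-3],0],[1,[12.2,24,-3],0],[1,[12.2,24,-3],0],[1,[12.2,24,-3],0]]'; python3 - <<'E'
from h import *
wrist("w2")
E
```

```text
time_s: 2.45
eef_pos: [583.9, 247.2, 141.2]
orientation: [-0.0, 0.603, 0.798, -0.001]
force: [0.2, -0.1, -0.2]
finger_gap: 85.6
2.45 [583.9 247.2 141.2] [ 0.2 -0.1 -0.2] 85.6
```

View pics/w2.png

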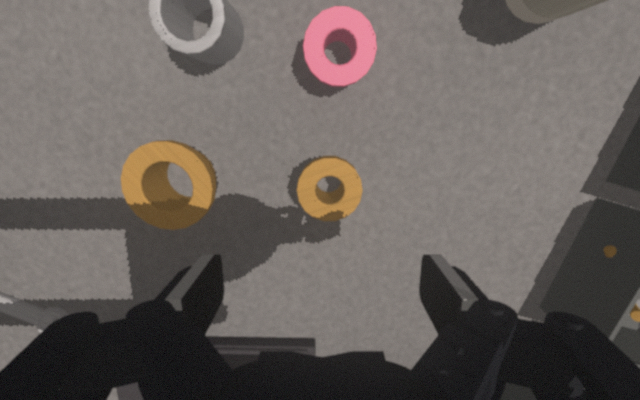

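```bash
python3 - <<'E'
from h import *
f=pickle.load(open("w2.pkl","rb"))
hsv=cv2.cvtColor(f["pixels"],cv2.COLOR_BGR2HSV); m=((hsv[...,1]>100)&(hsv[...,0]>10)&(hsv[...,0]<30)).astype(np.uint8)
m[:140]=0;m[240:]=0;m[:,:280]=0;m[:,380:]=0
c=max(cv2.findContours(m,cv2.RETR_EXTERNAL,cv2.CHAIN_APPROX_NONE)[0],key=cv2.contourArea)
print(cv2.boundingRect(c),cv2.fitEllipse(c))
for z in (40,26): print([ray_z(f,p,z).round(1) for p in [(330,188),cv2.fitEllipse(c)[0],(298,188),(362,188)]])
a=np.linspace(0,6.3,400)
for X in ([587.3,256,40],):
    print(proj(f,X))
    p=proj(f,np.c_[X[0]+25*np.cos(a),X[1]+25*np.sin(a),40+0*a]); print(p.min(0),p.max(0))
crop(f["pixels"],280,140,100,100,6,"pics/w2c.png")
# bracket from w1
w=pickle.load(open("w1.pkl","rb")); br=np.load("br.npy"); print(ray_z(w,(389,259),92))
E
```

```text
(296, 156, 66, 65) ((328.79449462890625, 188.41766357421875), (63.808433532714844, 64.57845306396484), 78.46102142333984)
[array([586.3, 260.1,  40. ]), array([585.5, 259.6,  40. ]), array([563. , 253.5,  40. ]), array([609.6, 266.8,  40. ])]
[array([587.6, 257. ,  26. ]), array([586.7, 256.4,  26. ]), array([562.9, 250. ,  26. ]), array([612.2, 264. ,  26. ])]
[[329.70912318 193.41486741]]
[296.83219512 160.66050615] [362.6112887  224.44930451]
[521.90260016  -4.74217389  92.        ]
```

View pics/w2c.png

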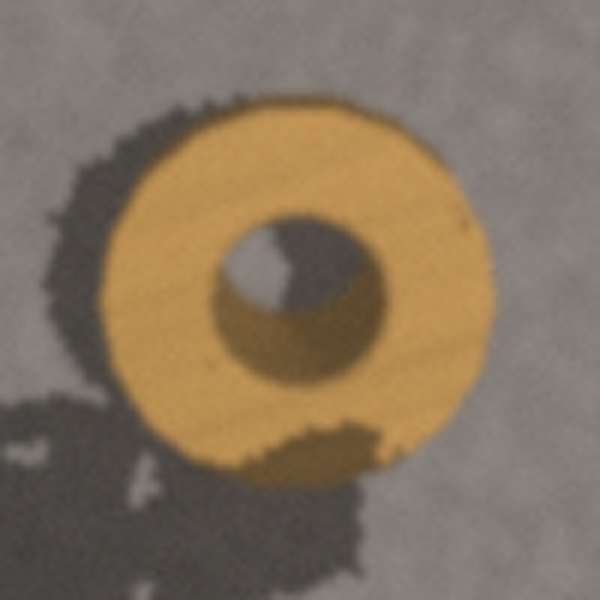

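```bash
python3 -m jog '[[1,[0.2,1,-2],0],[1,[0.2,1,-4],0],[1,[0.2,1,-5],0],[1,[0.2,1,-5],0],[1,[0.2,1,-5],0],[1,[0.2,1,-5],0]]'; python3 - <<'E'
from h import *
f=wrist("w3")
X=[586.5,258,40];a=np.linspace(0,6.3,100)
p=proj(f,np.c_[X[0]+25*np.cos(a),X[1]+25*np.sin(a),40+0*a]); im=f["pixels"].copy()
cv2.polylines(im,[p.round().astype(int)],True,(255,0,0),1);cv2.imwrite("pics/w3o.png",im)
E
```

```text
time_s: 3.1
eef_pos: [587.2, 258.3, 92.7]
orientation: [0.001, 0.603, 0.798, 0.001]
force: [0.0, 0.1, 0.1]
finger_gap: 85.2
3.1 [587.2 258.3  92.7] [0.  0.1 0.1] 85.2
```

View pics/w3o.png

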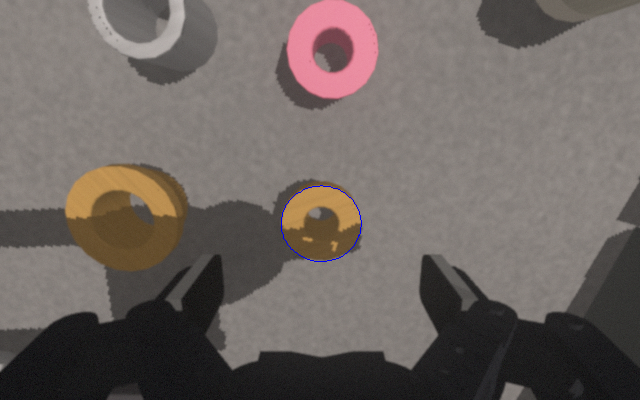

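```bash
python3 -m jog '[[1,[0,0,-2],0],[1,[0,0,-4],0],[1,[0,0,-6],0],[1,[0,0,-6.9],0],[1,[0,0,-6.9],0],[1,[0,0,-6.9],0],[1,[0,0,-6.9],0]]'; python3 - <<'E'
from h import *
f=wrist("w4")
E
```

```text
time_s: 3.85
eef_pos: [587.4, 258.8, 23.7]
orientation: [0.001, 0.603, 0.798, 0.001]
force: [0.2, -0.1, 0.6]
finger_gap: 85.5
3.85 [587.4 258.8  23.7] [ 0.2 -0.1  0.6] 85.5
```

View pics/w4.png

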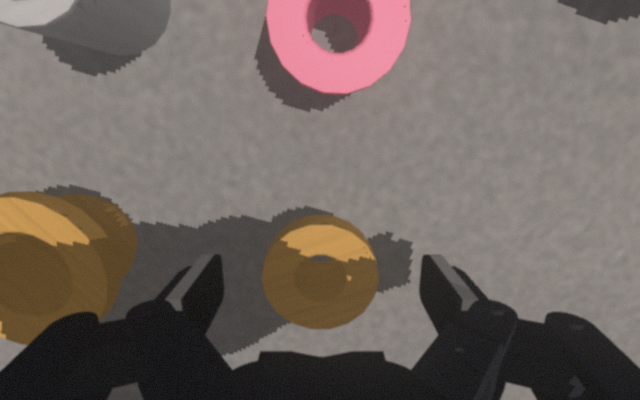

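The bush is centred between the open pads, at about (320,272). I'll close on it now.

```bash
python3 -m jog '[[-1,[0,0,0],0],[-1,[0,0,0],0],[-1,[0,0,0],0],[-1,[0,0,0],0],[-1,[0,0,0],0],[-1,[0,0,0],0],[-1,[0,0,0],0],[-1,[0,0,0],0]]'; python3 - <<'E'
from h import *
f=wrist("w5")
D=grab_frame("side");crop(D["pixels"],170,190,160,120,5,"pics/d5.png")
E
```

```text
time_s: 4.7
eef_pos: [587.0, 258.7, 23.2]
orientation: [0.0, 0.603, 0.798, 0.001]
force: [0.0, 0.1, 6.0]
finger_gap: 47.5
4.7 [587.  258.7  23.2] [0.  0.1 6. ] 47.5
```

View pics/w5.png

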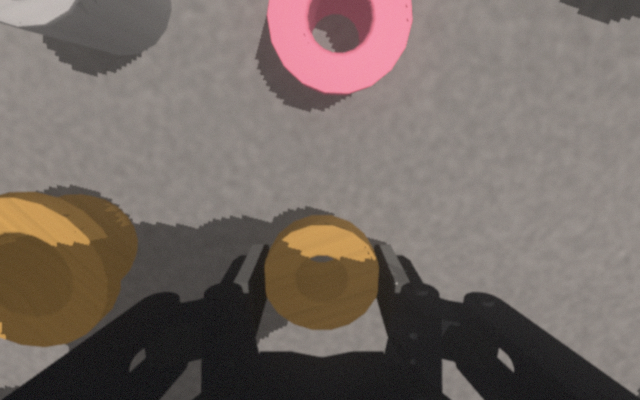

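View pics/d5.png

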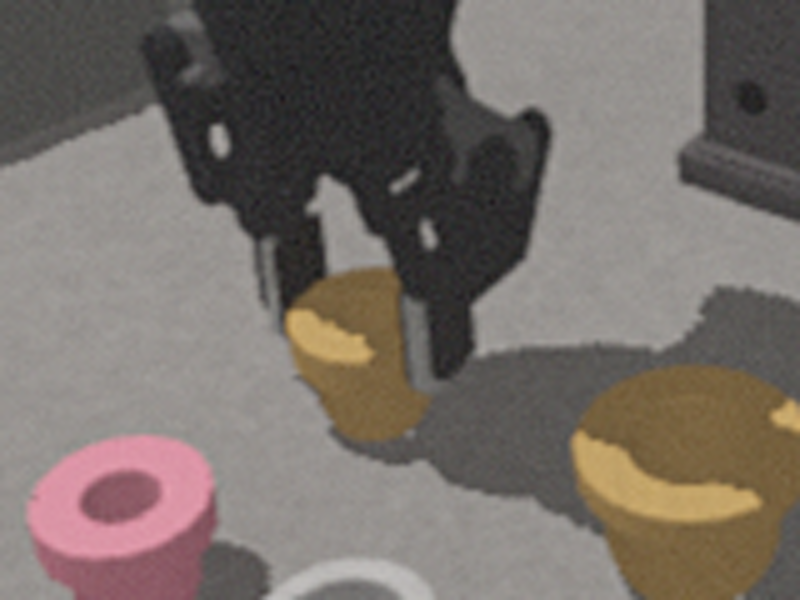

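```bash
python3 - <<'E'
from h import *
D=grab_frame("side"); im=D["pixels"]
c=im[190:310,170:330]; o=cv2.resize(c,None,fx=5,fy=5,interpolation=cv2.INTER_CUBIC)
a=np.linspace(0,2*np.pi,120); x,y=586.8,258
def dr(r,z,col):
    p=proj(D,np.c_[x+r*np.cos(a),y+r*np.sin(a),z+0*a]); p=((p-[170,190]+.5)*5-.5).round().astype(int); cv2.polylines(o,[p],True,col,1)
dr(25,26,(255,0,0));dr(25,40,(0,255,0));dr(15,0,(0,0,255))
u=np.array([np.cos(.278),np.sin(.278)]);v=np.array([-u[1],u[0]])
for sg in(-1,1):
  for z in (26,28,30):
    q=np.array([[x,y]+sg*25*u+w*v for w in(-11,11)]); p=proj(D,np.c_[q,[z,z]]);p=((p-[170,190]+.5)*5-.5).round().astype(int)
    cv2.line(o,tuple(map(int,p[0])),tuple(map(int,p[1])),(255,255,0) if z!=28 else (0,255,255),1)
cv2.imwrite("pics/d5o.png",o)
E
```

```text
(no output)
```

View pics/d5o.png

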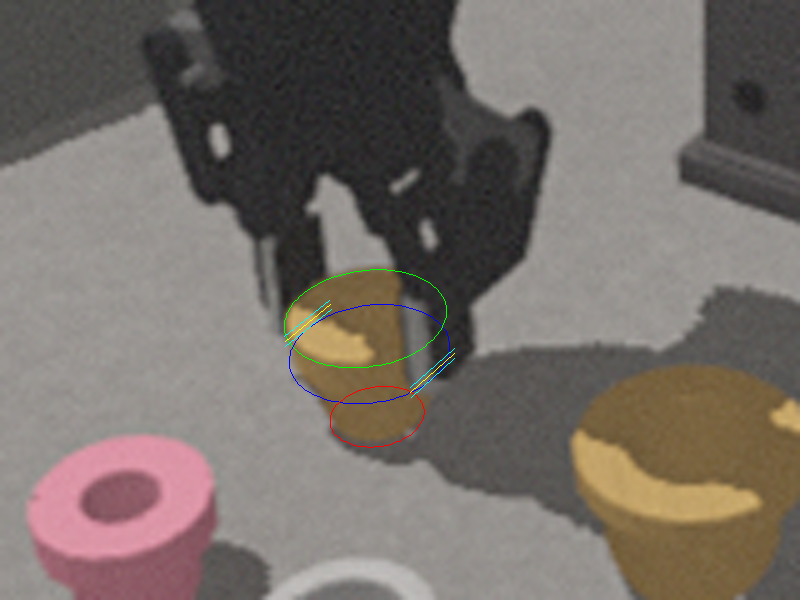

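The tips sit about 2 mm above the flange underside. Next I lift it and carry it to the bore.

```bash
python3 -m jog '[[-1,[0,0,1],0],[-1,[0,0,3],0],[-1,[0,0,6],0],[-1,[0,0,9],0],[-1,[-0.5,-2,12],0],[-1,[-1.3,-5.5,14],0],[-1,[-2.2,-9.5,14.5],0],[-1,[-3.2,-13.5,14.5],0],[-1,[-4,-17.5,14.5],0],[-1,[-5,-21.5,14.5],0],[-1,[-5.8,-25,14.5],0],[-1,[-6.1,-26.7,14.5],0]]'; python3 -m jog '[[-1,[0,0,0],0],[-1,[0,0,0],0],[-1,[0,0,0],0]]'; python3 - <<'E'
from h import *
f=wrist("w6")
X=[525.9,-9,92];a=np.linspace(0,6.3,100); im=f["pixels"].copy()
for r,z,c in((30,92,(255,0,0)),(19.5,92,(0,255,0))):
  p=proj(f,np.c_[X[0]+r*np.cos(a),X[1]+r*np.sin(a),z+0*a]); cv2.polylines(im,[p.round().astype(int)],True,c,1)
cv2.imwrite("pics/w6o.png",im)
S=grab_frame("scene");D=grab_frame("side");pickle.dump((S,D),open("f6.pkl","wb"))
crop(S["pixels"],180,130,240,180,3,"pics/s6.png");crop(D["pixels"],270,80,200,150,4,"pics/d6.png")
E
```

```text
time_s: 6.05
eef_pos: [523.9, -11.0, 167.1]
orientation: [-0.001, 0.603, 0.797, -0.001]
force: [0.3, 0.3, -2.6]
finger_gap: 48.0
time_s: 6.35
eef_pos: [525.3, -7.5, 167.2]
orientation: [-0.0, 0.602, 0.798, 0.0]
force: [0.2, -0.8, -3.6]
finger_gap: 48.3
6.35 [525.3  -7.5 167.2] [ 0.2 -0.8 -3.6] 48.3
```

View pics/w6o.png

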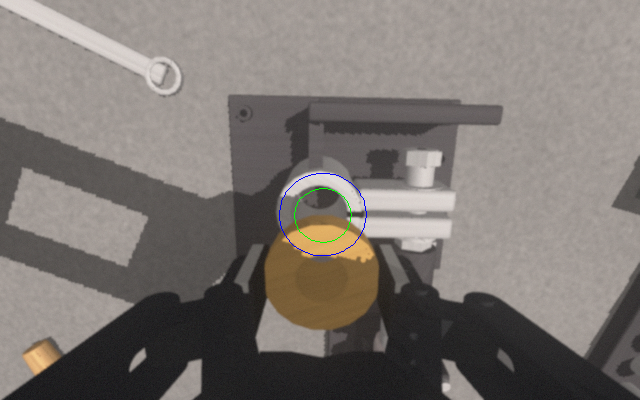

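View pics/s6.png

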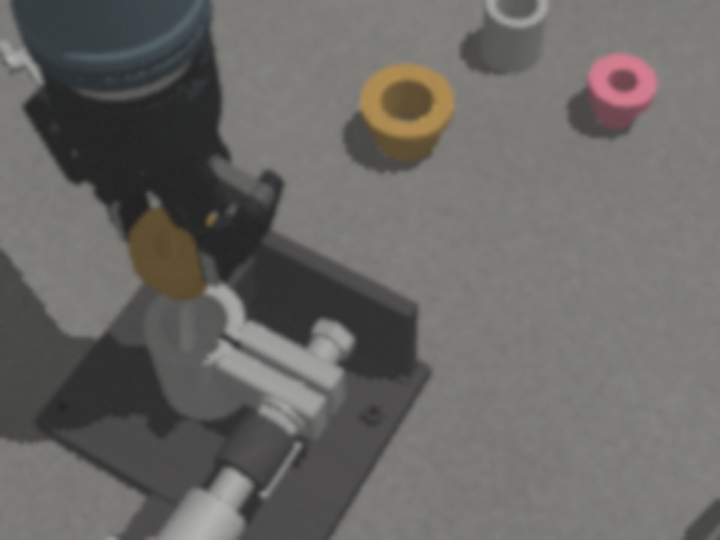

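View pics/d6.png

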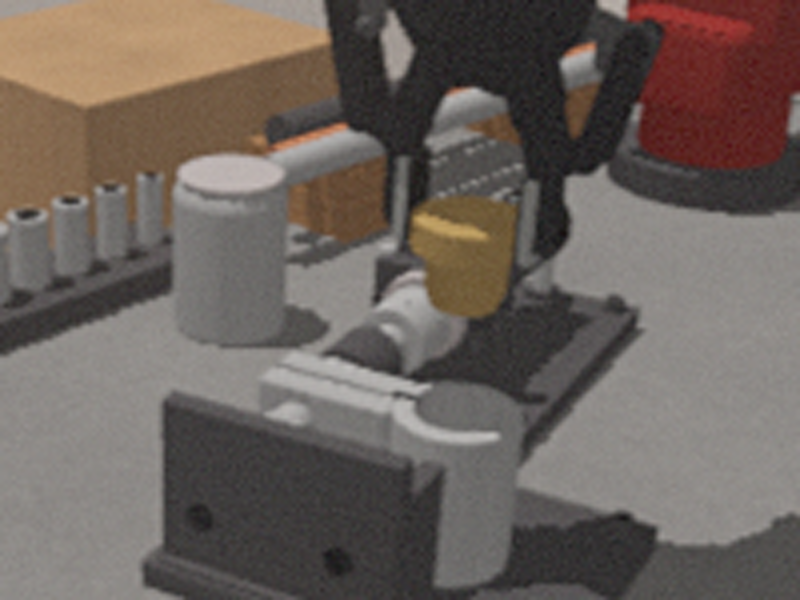

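```bash
python3 - <<'E'
from h import *
f=pickle.load(open("w6.pkl","rb")); im=f["pixels"]
crop(im,220,90,240,150,3,"pics/w6c.png")
E
```

```text
(no output)
```

View pics/w6c.png

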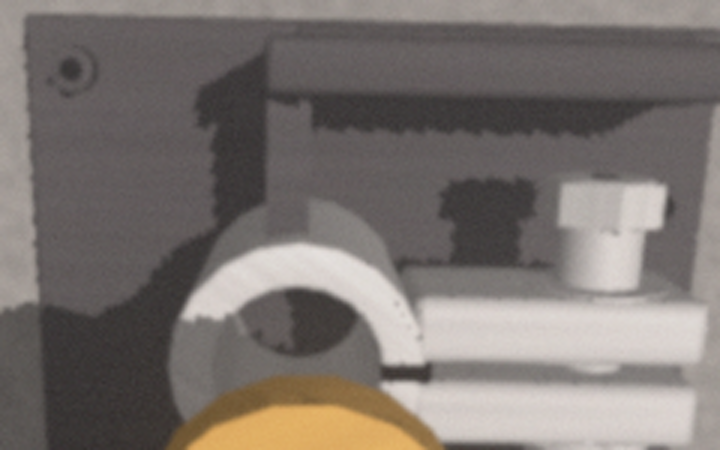

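```bash
python3 - <<'E'
from h import *
from scipy.optimize import least_squares
f=pickle.load(open("w6.pkl","rb")); a=np.linspace(0,2*np.pi,720)
def ext(p,r):
    q=proj(f,np.c_[p[0]+r*np.cos(a),p[1]+r*np.sin(a),92+0*a]); return q.min(0),q.max(0)
def res(p):
    (l,t),(r,_)=ext(p,19.5);(L,T),_=ext(p,30)
    return [l-291.7,r-347,t-186,L-276.3,T-171]
r=least_squares(res,[525,-9]);print(r.x,r.fun)
# yaw from plate edge: base plate z=15 back edge ; side plate top edges z=100
c=lambda u,v:((u+.5)/3-.5+220,(v+.5)/3-.5+90)
for A,B,z in [((30,16),(718,32),15),((300,97),(715,101),100),((30,16),(46,446),15),((420,300),(705,306),92),((285,41),(715,44),100)]:
    d=ray_z(f,c(*B),z)-ray_z(f,c(*A),z); print(np.degrees(np.arctan2(d[1],d[0])))
print(ray_z(f,c(612,205),74))
E
```

```text
[523.54989488  -8.24397587] [-0.43918524  0.68237048  0.19978087 -0.24325182 -0.16108165]
14.668560219240204
15.406800265942634
-76.10352309327739
14.718473300966847
15.557318932246357
[585.14538223  46.81031498  74.        ]
```

```bash
python3 - <<'E'
from h import *
f=pickle.load(open("w6.pkl","rb")); S,D=pickle.load(open("f6.pkl","rb"))
crop(f["pixels"],240,200,160,140,5,"pics/w6h.png")
crop(S["pixels"],210,190,70,60,10,"pics/s6h.png");crop(D["pixels"],360,115,80,60,10,"pics/d6h.png")
E
```

```text
(no output)
```

View pics/w6h.png

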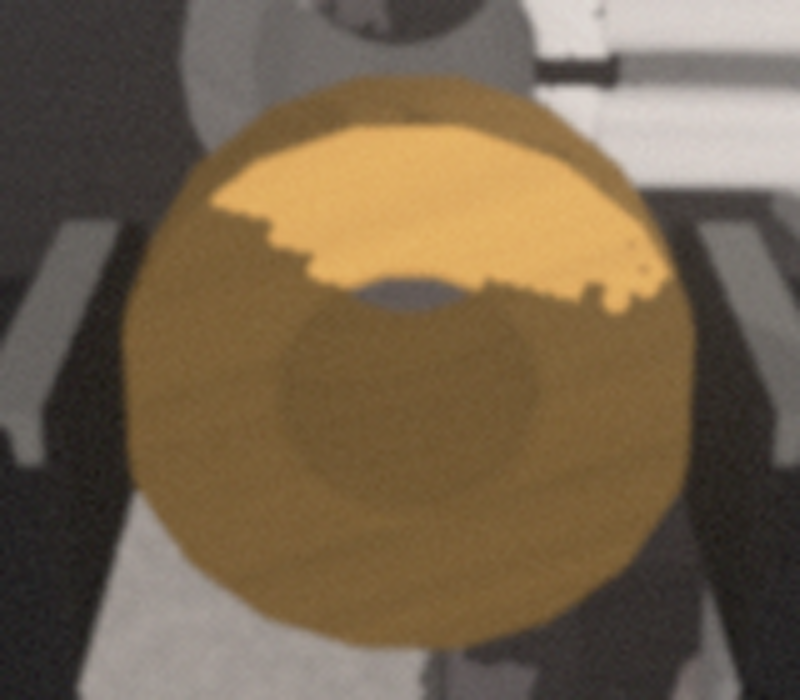

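View pics/s6h.png

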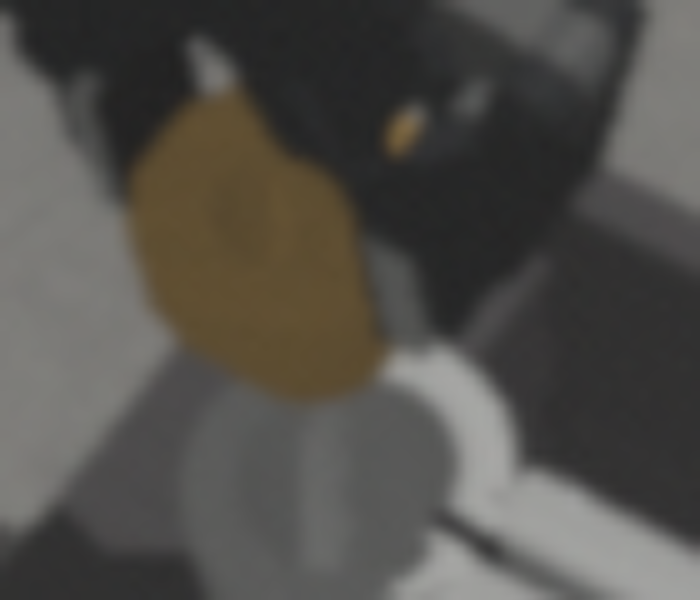

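View pics/d6h.png

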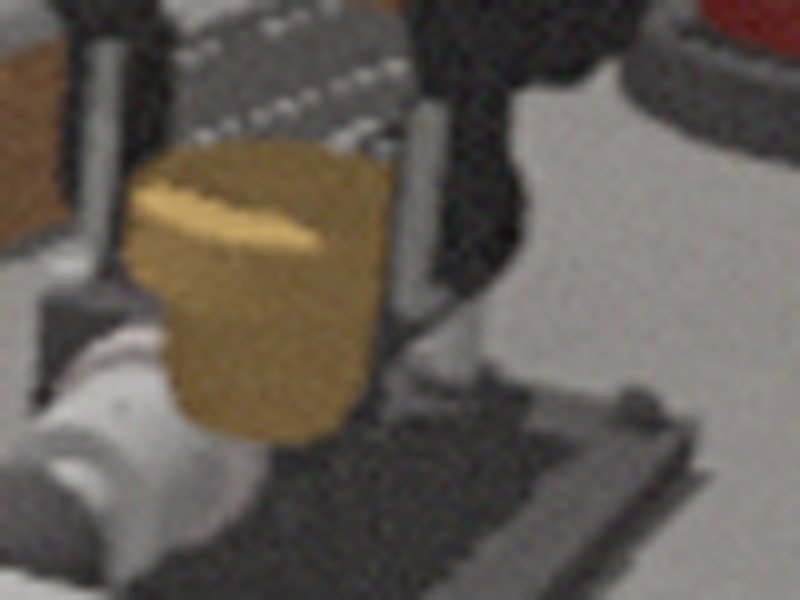

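```bash
python3 - <<'E'
from h import *
from scipy.optimize import least_squares
f=pickle.load(open("w6.pkl","rb")); a=np.linspace(0,2*np.pi,720)
Tc=f["tool_from_camera"]; C=np.linalg.inv(Tc)
def pr(X): p=X@C[:3,:3].T+C[:3,3]; p=p@f["K"].T; return p[:,:2]/p[:,2:]
g=lambda u,v:((u+.5)/5-.5+240,(v+.5)/5-.5+200)
o=[g(125,0)[0],g(695,0)[0],g(0,125)[1],g(0,648)[1]]
def res(p):
    q=pr(np.c_[p[0]+25*np.cos(a),p[1]+25*np.sin(a),p[2]+0*a]);(l,t),(r,b)=q.min(0),q.max(0); return np.array([l,r,t,b])-o
r=least_squares(res,[0,0,-17]);print(r.x,r.fun)
S,D=pickle.load(open("f6.pkl","rb"))
hD=lambda u,v:np.array([(u+.5)/10-.5+360,(v+.5)/10-.5+115]); hS=lambda u,v:np.array([(u+.5)/10-.5+210,(v+.5)/10-.5+190])
# predicted outlines for held bush with centre at TCP xy
st=np.array([525.3,-7.5,167.2])
for nm,F,off in(("s",S,(210,190)),("d",D,(360,115))):
    w,h=(70,60) if nm=="s" else (80,60)
    im=cv2.resize(F["pixels"][off[1]:off[1]+h,off[0]:off[0]+w],None,fx=10,fy=10,interpolation=cv2.INTER_CUBIC)
    for R,z,col in((25,40,(0,255,0)),(25,26,(255,0,0)),(15,0,(0,0,255)),(11,40,(0,255,255)),(18,8,(255,0,255))):
        p=proj(F,np.c_[st[0]+R*np.cos(a),st[1]+R*np.sin(a),st[2]-23.2+z+0*a]);p=((p-off+.5)*10-.5).round().astype(int);cv2.polylines(im,[p],True,col,1)
    for R,z,col in((30,92,(0,255,0)),(19.5,92,(0,200,0))):
        p=proj(F,np.c_[525.9+R*np.cos(a),-10.2+R*np.sin(a),z+0*a]);p=((p-off+.5)*10-.5).round().astype(int);cv2.polylines(im,[p],True,col,1)
    cv2.imwrite(f"pics/{nm}6o.png",im)
E
```

```text
[ -1.90857117  -0.39313307 -13.27365495] [-0.48911439  0.48898728  0.51891583 -0.57011057]
```

View pics/s6o.png

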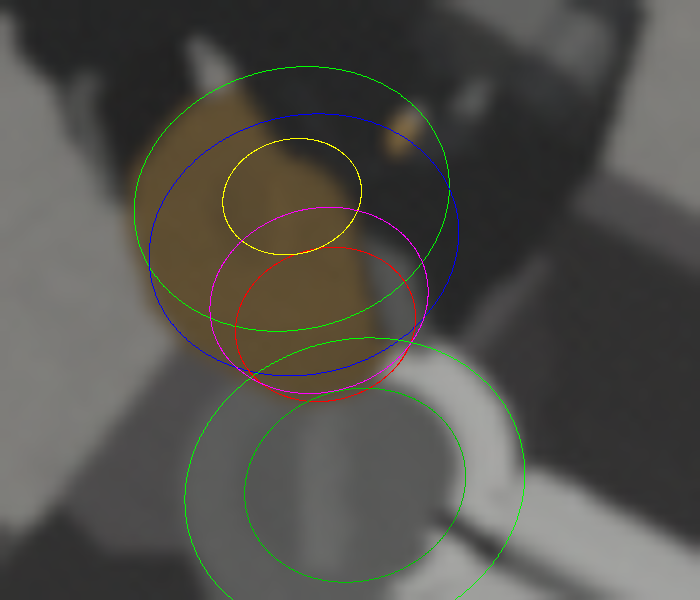

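View pics/d6o.png

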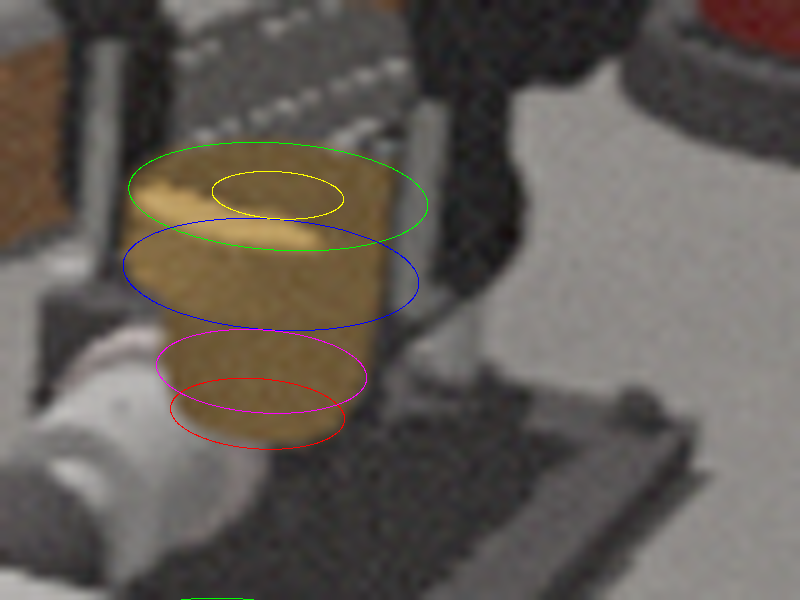

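```bash
python3 -m jog '[[-1,[0,-0.1,-1.5],0],[-1,[0,-0.1,-3],0],[-1,[0,-0.1,-4.4],0],[-1,[0,-0.1,-4.5],0],[-1,[0,-0.1,-4.5],0],[-1,[0,-0.1,-4.5],0],[-1,[0,-0.1,-4.5],0]]'; cat > ov.py <<'E'
from h import *
import sys
n=sys.argv[1]
a=np.linspace(0,2*np.pi,720)
f=wrist("w"+n); st=arm.read_state()["eef_pos"]
for nm,off in(("scene",(200,190)),("side",(345,135))):
    F=grab_frame(nm); w,h=(80,75)
    im=cv2.resize(F["pixels"][off[1]:off[1]+h,off[0]:off[0]+w],None,fx=8,fy=8,interpolation=cv2.INTER_CUBIC)
    im=np.clip(im.astype(float)*1.5,0,255).astype(np.uint8); raw=im.copy()
    for R,z,col in((25,40,(0,255,0)),(25,26,(255,0,0)),(15,0,(0,0,255)),(18,8,(255,0,255))):
        p=proj(F,np.c_[st[0]+R*np.cos(a),st[1]+R*np.sin(a),st[2]-23.2+z+0*a]);p=((p-off+.5)*8-.5).round().astype(int);cv2.polylines(im,[p],True,col,1)
    for R,z,col in((30,92,(0,255,0)),(19.5,92,(0,200,0))):
        p=proj(F,np.c_[525.9+R*np.cos(a),-10.2+R*np.sin(a),z+0*a]);p=((p-off+.5)*8-.5).round().astype(int);cv2.polylines(im,[p],True,col,1)
    cv2.imwrite(f"pics/{nm}{n}r.png",raw); cv2.imwrite(f"pics/{nm}{n}o.png",im)
E
python3 ov.py 7
```

```text
time_s: 7.2
eef_pos: [526.1, -9.4, 123.2]
orientation: [0.001, 0.602, 0.798, 0.0]
force: [-1.2, 0.1, -2.8]
finger_gap: 47.6
7.2 [526.1  -9.4 123.2] [-1.2  0.1 -2.8] 47.6
```

View pics/scene7o.png

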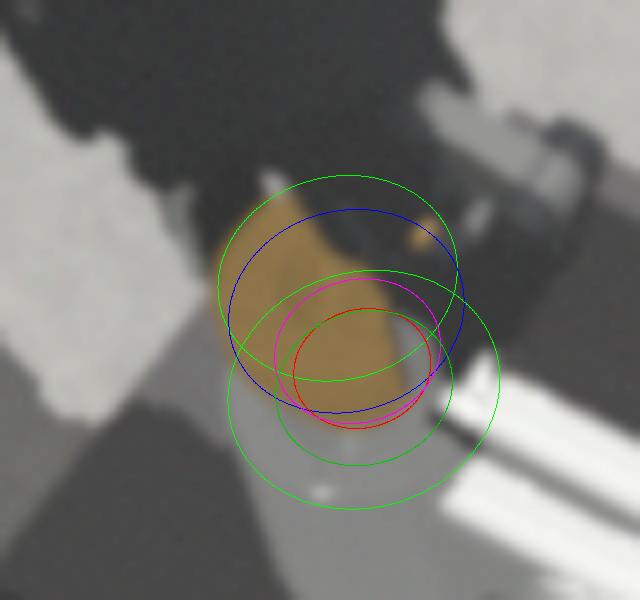

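View pics/side7o.png

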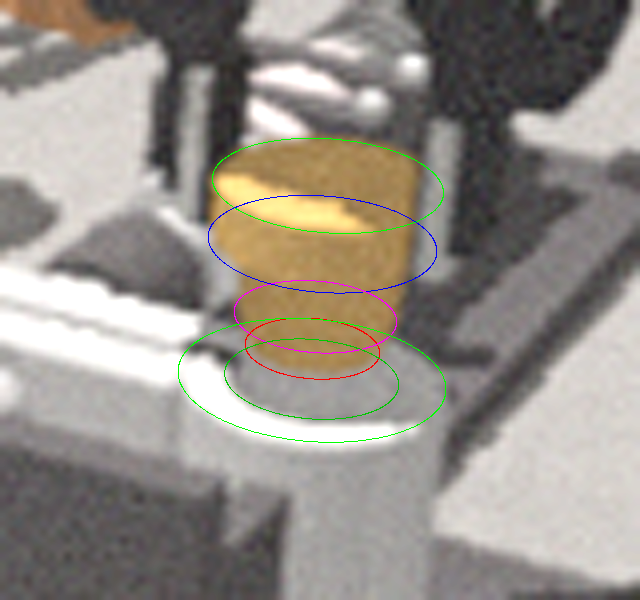

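View pics/w7.png

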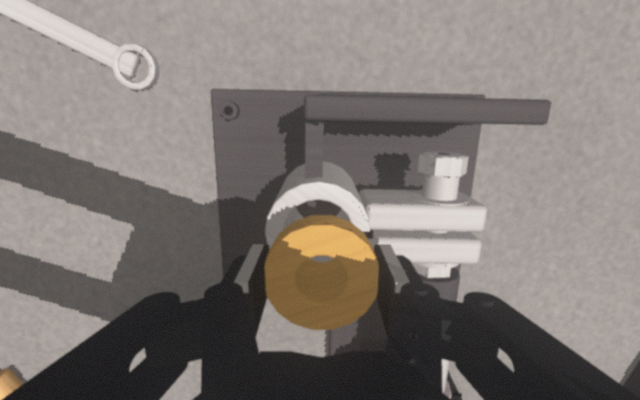

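```bash
python3 - <<'E'
from h import *
f=pickle.load(open("w7.pkl","rb")); crop(f["pixels"],240,150,160,120,5,"pics/w7c.png")
im=cv2.imread("pics/side7r.png")[100:500,150:500]; cv2.imwrite("pics/side7z.png",cv2.resize(im,None,fx=1.5,fy=1.5))
E
```

```text
(no output)
```

View pics/w7c.png

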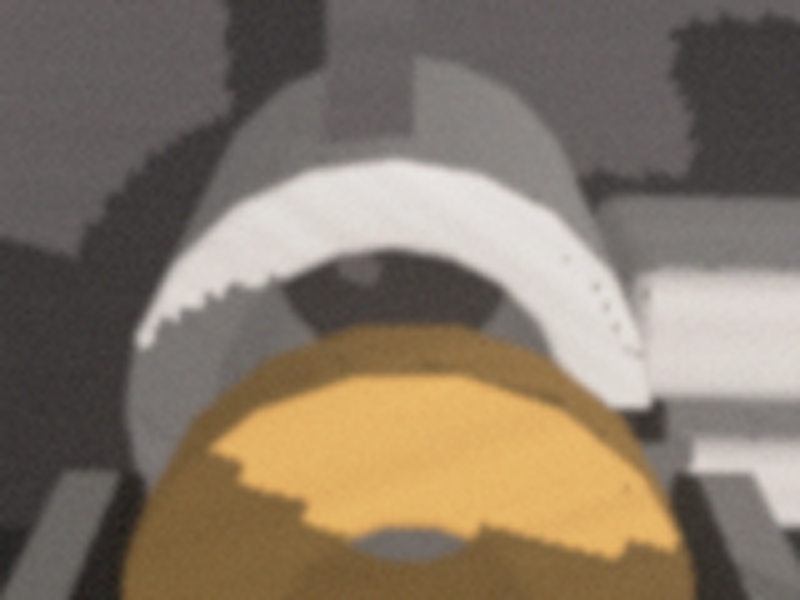

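View pics/side7z.png

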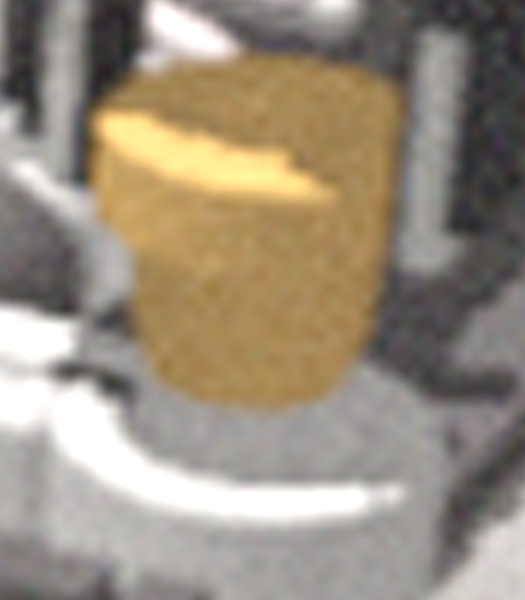

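```bash
python3 - <<'E'
from h import *
from scipy.optimize import least_squares
f=pickle.load(open("w7.pkl","rb")); a=np.linspace(0,2*np.pi,720)
def ext(p,r):
    q=proj(f,np.c_[p[0]+r*np.cos(a),p[1]+r*np.sin(a),92+0*a]); return q.min(0),q.max(0)
def res(p):
    (l,t),(r,_)=ext(p,19.5);(L,T),(Rr,_)=ext(p,30)
    return [l-283.2,t-199,L-265.2,T-181.6,.5*(Rr-370)]
r=least_squares(res,[525,-9]);print(r.x,r.fun); print(ext(r.x,19.5),ext(r.x,30))
im=f["pixels"].copy()
for R,c in((30,(255,0,0)),(19.5,(0,255,0))):
  p=proj(f,np.c_[r.x[0]+R*np.cos(a),r.x[1]+R*np.sin(a),92+0*a]); cv2.polylines(im,[p.round().astype(int)],True,c,1)
crop(im,240,150,160,120,5,"pics/w7f.png")
E
```

```text
[523.23810869  -7.84079949] [ 0.17293007  0.76287719 -0.5782338  -0.70149364  0.81146041]
(array([283.37293007, 199.76287719]), array([352.8850958 , 264.89789621])) (array([264.6217662 , 180.89850636]), array([371.62292082, 281.21788971]))
```

View pics/w7f.png

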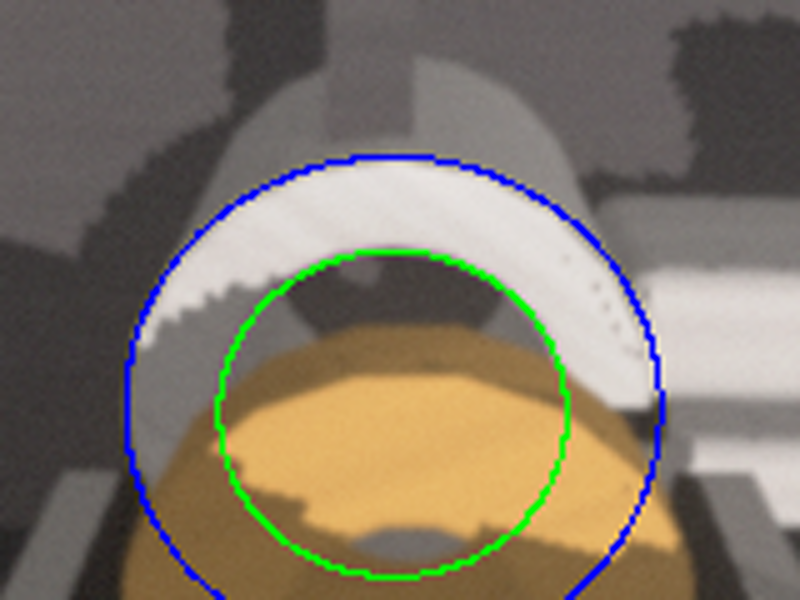

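```bash
python3 -m jog '[[-1,[-0.08,0.05,-0.4],0],[-1,[-0.08,0.05,-0.8],0],[-1,[-0.08,0.05,-1.2],0],[-1,[-0.08,0.05,-1.4],0],[-1,[-0.08,0.05,-1.4],0],[-1,[-0.08,0.05,-1.4],0]]'
```

```text
time_s: 7.95
eef_pos: [524.6, -8.9, 108.2]
orientation: [-0.0, 0.603, 0.798, -0.0]
force: [0.1, -0.4, -2.9]
finger_gap: 47.7
```

```bash
python3 -m jog '[[-1,[0,0,-0.3],0],[-1,[0,0,-0.5],0],[-1,[0,0,-0.5],0],[-1,[0,0,-0.5],0]]'; python3 ov.py 8
```

```text
time_s: 8.35
eef_pos: [524.4, -8.9, 103.1]
orientation: [-0.0, 0.603, 0.798, -0.0]
force: [-1.0, 0.8, -3.3]
finger_gap: 47.6
8.35 [524.4  -8.9 103.1] [-1.   0.8 -3.3] 47.6
```

View pics/side8r.png

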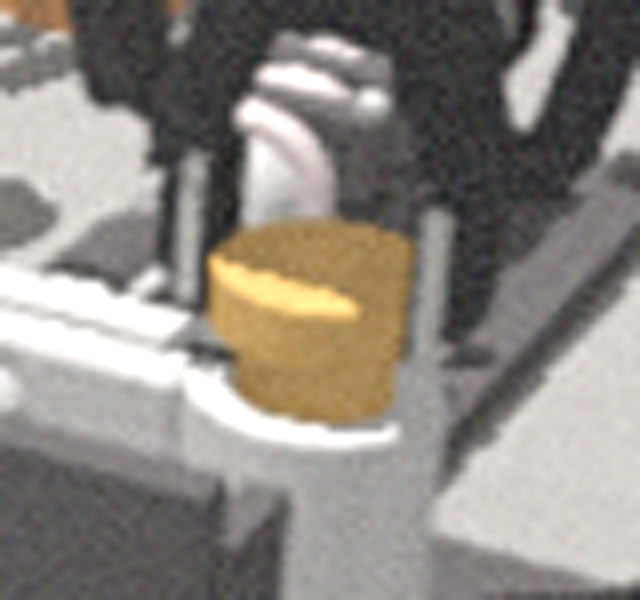

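View pics/w8.png

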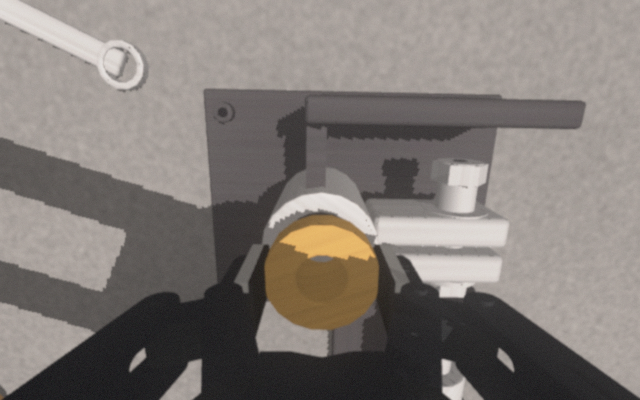

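The foot is about 12 mm inside the bore with almost no side force. I'll keep lowering.

```bash
python3 -m jog '[[-1,[0,0,-0.4],0],[-1,[0,0,-0.8],0],[-1,[0,0,-1.1],0],[-1,[0,0,-1.1],0],[-1,[0,0,-1.1],0]]'
```

```text
time_s: 9.0
eef_pos: [524.4, -8.9, 92.0]
orientation: [-0.0, 0.603, 0.798, -0.0]
force: [-0.6, -0.0, -4.8]
finger_gap: 47.4
```

```bash
python3 -m jog '[[-1,[0,0,-0.1],0],[-1,[0,0,-0.2],0],[-1,[0,0,-0.2],0],[-1,[0,0,-0.2],0]]';python3 -m jog '[[-1,[0,0,-0.1],0],[-1,[0,0,-0.1],0],[-1,[0,0,-0.1],0]]'; python3 ov.py 9
```

```text
time_s: 9.4
eef_pos: [524.6, -8.8, 90.3]
orientation: [-0.0, 0.603, 0.798, 0.0]
force: [-1.4, 1.3, -3.1]
finger_gap: 47.7
time_s: 9.7
eef_pos: [524.6, -8.8, 89.6]
orientation: [0.0, 0.603, 0.798, 0.0]
force: [-2.8, 3.1, 1.0]
finger_gap: 47.5
9.7 [524.6  -8.8  89.6] [-2.8  3.1  1. ] 47.5
```

View pics/side9r.png

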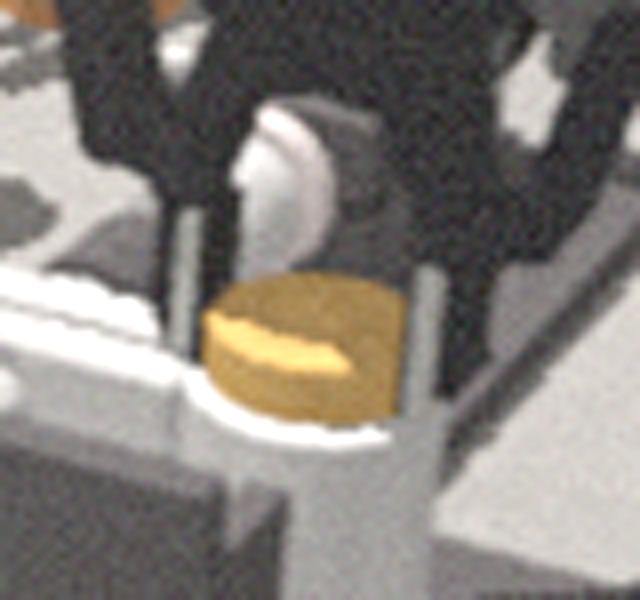

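```bash
python3 -m jog '[[-1,[0,0,-0.05],0],[-1,[0,0,-0.05],0]]';python3 -m jog '[[1,[0,0,0],0],[1,[0,0,0],0],[1,[0,0,0],0],[1,[0,0,0],0],[1,[0,0,0.3],0]]'; python3 -m jog '[[1,[0,0,3],0],[1,[0,0,6],0],[1,[0,0,6],0],[1,[0,0,6],0]]'; python3 ov.py 10
```

```text
time_s: 10.05
eef_pos: [524.6, -8.8, 89.5]
orientation: [0.0, 0.603, 0.798, 0.0]
force: [-4.0, 3.7, 7.3]
finger_gap: 47.7
time_s: 10.55
eef_pos: [524.4, -9.0, 91.5]
orientation: [-0.0, 0.603, 0.798, -0.0]
force: [-0.2, -0.6, 0.4]
finger_gap: 85.3
time_s: 10.95
eef_pos: [525.1, -9.0, 152.5]
orientation: [0.001, 0.603, 0.798, 0.0]
force: [-0.2, -0.6, -1.3]
finger_gap: 85.2
10.95 [525.1  -9.  152.5] [-0.2 -0.6 -1.3] 85.2
```

View pics/side10r.png

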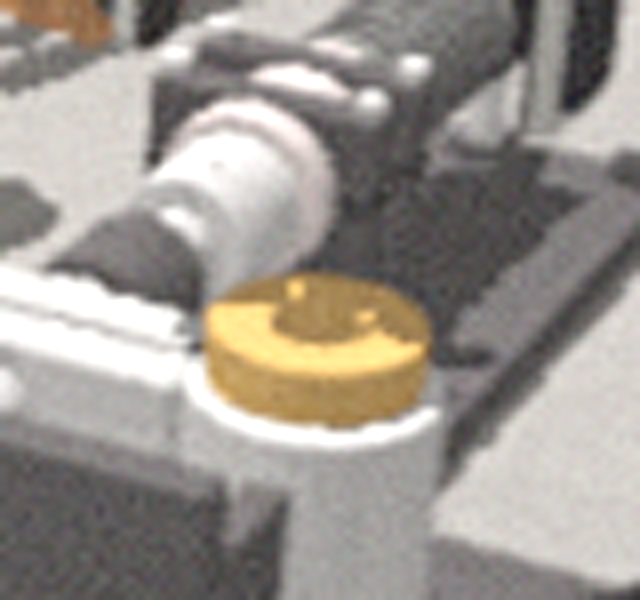

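View pics/w10.png

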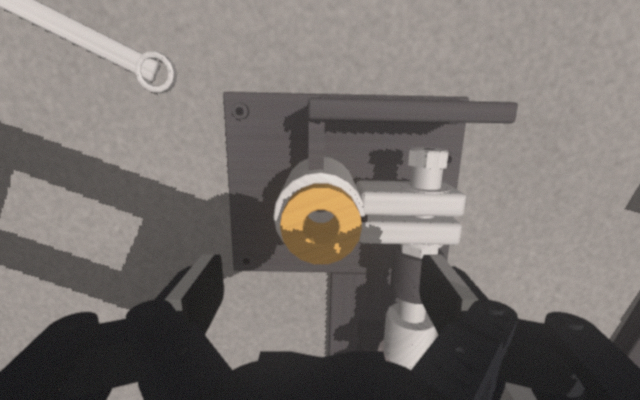

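```bash
python3 - <<'E'
from h import *
f=pickle.load(open("w10.pkl","rb"))
crop(f["pixels"],220,80,300,150,2.66,"pics/w10c.png")
D=grab_frame("side")
a=np.linspace(0,2*np.pi,360)
off=(345,135);im=cv2.resize(D["pixels"][135:210,345:425],None,fx=8,fy=8,interpolation=cv2.INTER_CUBIC)
for R,z,c in((25,106,(0,255,0)),(25,92,(255,0,0))):
    p=proj(D,np.c_[524.8+R*np.cos(a),-9+R*np.sin(a),z+0*a]);p=((p-off+.5)*8-.5).round().astype(int);cv2.polylines(im,[p],True,c,1)
cv2.imwrite("pics/side11o.png",im)
E
```

```text
(no output)
```

View pics/w10c.png

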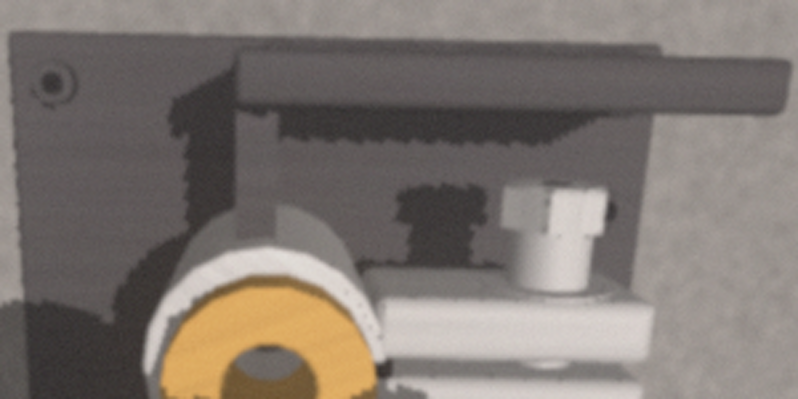

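View pics/side11o.png

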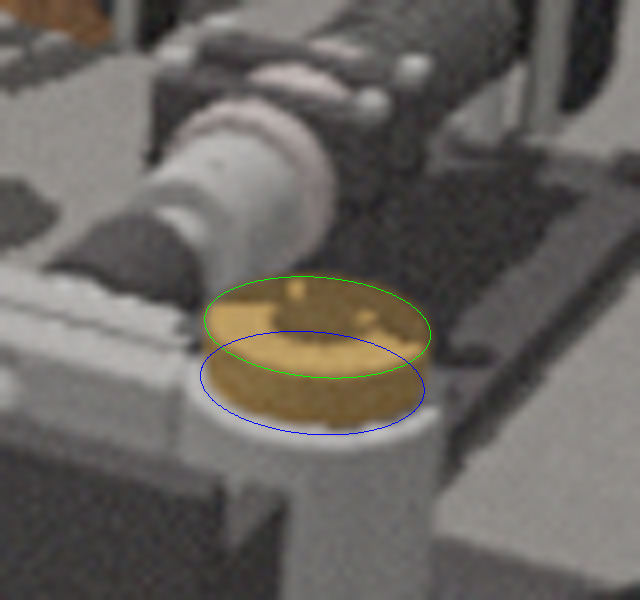

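```bash
python3 - <<'E'
from h import *
f=pickle.load(open("w10.pkl","rb"))
for z in (74,80,86): print(z,ray_z(f,(428.6,158.6),z))
g=lambda u,v:((u+.5)/2.66-.5+220,(v+.5)/2.66-.5+80)
for A,B,z in [((12,33),(655,45),15),((275,107),(780,114),100),((12,33),(28,398),15),((385,297),(650,306),92),((240,48),(785,58),100)]:
    d=ray_z(f,g(*B),z)-ray_z(f,g(*A),z); print(np.degrees(np.arctan2(d[1],d[0])))
A=ray_z(f,g(780,114),100);print("plate inner edge",A); c,s=np.cos(np.radians(15)),np.sin(np.radians(15))
d=A[:2]-[524.8,-9]; print("bracket y of it",-s*d[0]+c*d[1], c*d[0]+s*d[1])
print(proj(f,[524.8,-9,106]))
E
```

```text
74 [583.5789231   46.44743777  74.        ]
80 [581.45691687  46.75476651  80.        ]
86 [579.33491065  47.06209525  86.        ]
14.893593384758091
15.136187344787082
-76.01418196565328
13.896875897598031
14.907016099940234
plate inner edge [613.53846448  80.51942458 100.        ]
bracket y of it 63.501919516726815 108.88410661418848
[[321.6704482  227.41222336]]
```

```bash
python3 -m jog '[[0.4,[2.5,2.5,0],-1],[0.4,[5,5,0],-1],[0.4,[5.9,5.5,0],-1],[0.4,[5.9,5.5,-1.5],-1],[0.4,[5.9,5.5,-3],-1],[0.4,[5.9,5.5,-3],-1],[0.4,[5.9,5.5,-3],-1],[0.4,[5.9,5.5,-3],-1]]'; python3 - <<'E'
from h import *
f=wrist("w12"); S=grab_frame("scene"); crop(S["pixels"],200,130,160,120,5,"pics/s12.png")
E
```

```text
time_s: 11.95
eef_pos: [583.8, 45.8, 122.4]
orientation: [0.0, 0.61, 0.793, 0.0]
force: [1.0, 0.8, -0.6]
finger_gap: 59.6
11.95 [583.8  45.8 122.4] [ 1.   0.8 -0.6] 59.6
```

View pics/w12.png

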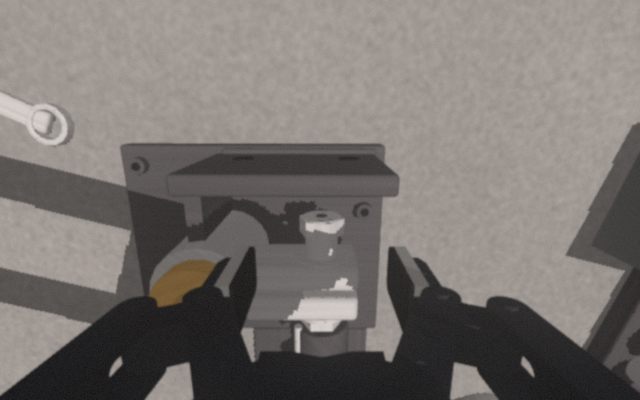

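View pics/s12.png

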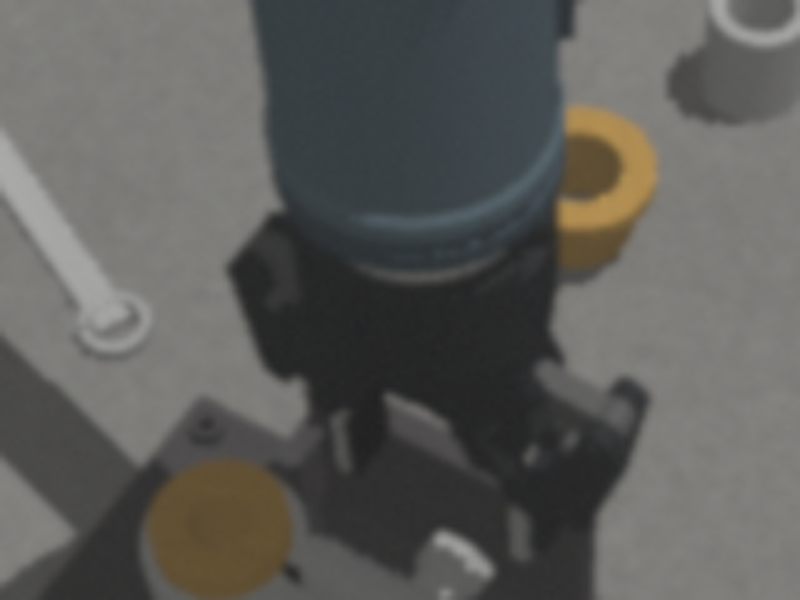

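```bash
python3 -m jog '[[0.4,[0,0.05,-1.5],0],[0.4,[0,0.05,-3],0],[0.4,[0,0.05,-4],0],[0.4,[0,0.05,-4],0],[0.4,[0,0.05,-4],0]]'; python3 - <<'E'
from h import *
f=wrist("w13")
E
```

```text
time_s: 12.55
eef_pos: [583.8, 46.5, 82.2]
orientation: [0.0, 0.61, 0.793, 0.0]
force: [0.0, 0.0, 0.6]
finger_gap: 60.2
12.55 [583.8  46.5  82.2] [0.  0.  0.6] 60.2
```

View pics/w13.png

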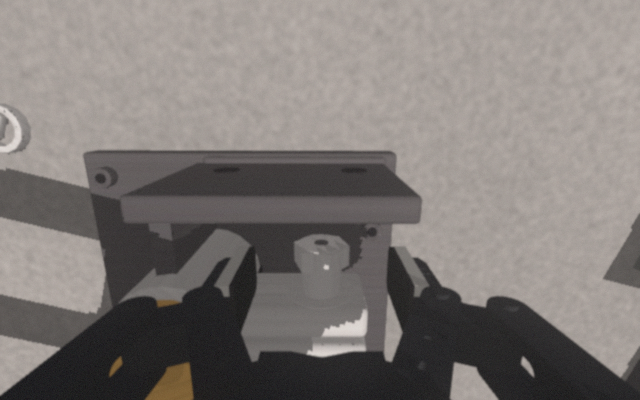

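The head at ≈(322,262) is centred between the pads, and they sit inside the gap with no contact force. I'll descend to grasp height.

```bash
python3 -m jog '[[0.4,[0,0,-1],0],[0.4,[0,0,-2],0],[0.4,[0,0,-2.6],0],[0.4,[0,0,-2.6],0],[0.4,[0,0,-2.6],0]]'; python3 - <<'E'
from h import *
f=wrist("w14"); D=grab_frame("side"); crop(D["pixels"],300,110,160,120,5,"pics/d14.png")
E
```

```text
time_s: 13.1
eef_pos: [583.4, 46.6, 55.4]
orientation: [-0.0, 0.61, 0.793, -0.0]
force: [-0.3, 0.5, -0.2]
finger_gap: 59.7
13.1 [583.4  46.6  55.4] [-0.3  0.5 -0.2] 59.7
```

View pics/w14.png

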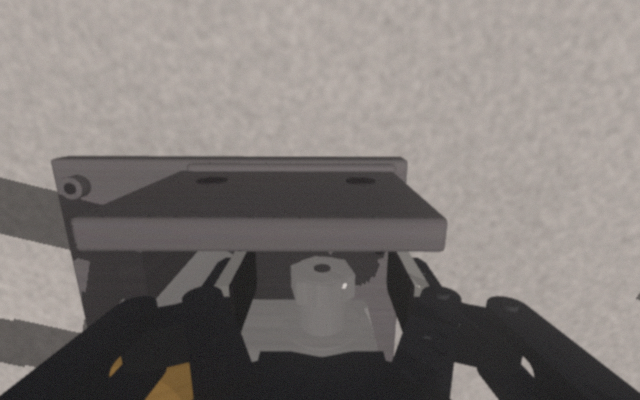

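View pics/d14.png

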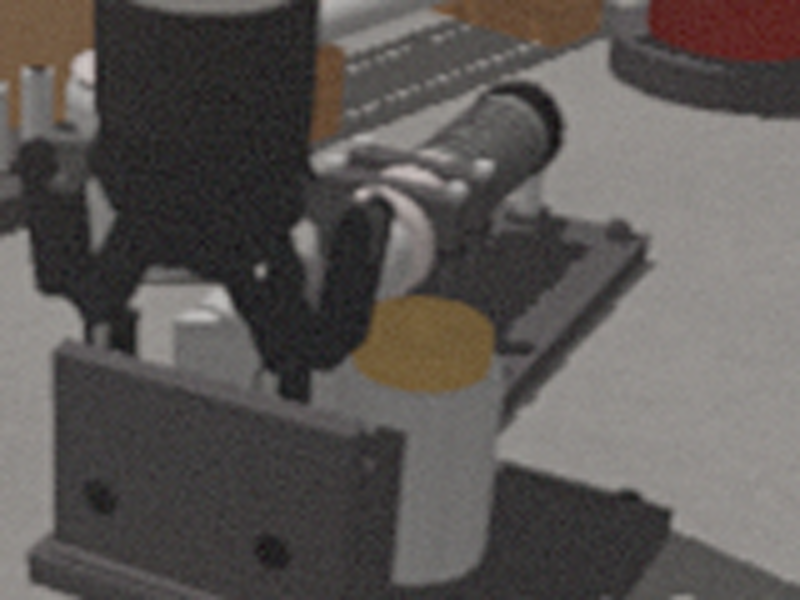

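```bash
python3 -m jog '[[-1,[0,0,0],0],[-1,[0,0,0],0],[-1,[0,0,0],0],[-1,[0,0,0],0],[-1,[0,0,0],0],[-1,[0,0,0],0],[-1,[0,0,0],0],[-1,[0,0,0],0],[-1,[0,0,0],0],[-1,[0,0,0],0],[-1,[0,0,0],0],[-1,[0,0,0],0]]'; python3 - <<'E'
from h import *
f=wrist("w15"); print(arm.read_state()["torque"])
E
```

```text
time_s: 14.4
eef_pos: [583.6, 46.5, 56.4]
orientation: [0.0, 0.61, 0.793, 0.0]
force: [-2.6, -0.7, 4.8]
finger_gap: 23.4
14.4 [583.6  46.5  56.4] [-2.6 -0.7  4.8] 23.4
[-0.10439073  0.49664553 -0.00702894]
```

View pics/w15.png

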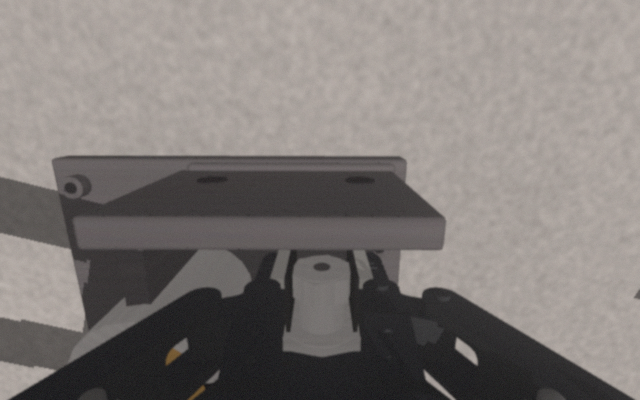

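```bash
R='see'; for i in 1 2 3 4 5 6; do python3 -m jog '[[-1,[0,0,0],0],[-1,[0,0,0],0],[-1,[0,0,0],0],[-1,[0,0,0],0],[-1,[0,0,0],0],[-1,[0,0,0],0],[-1,[0,0,0],0],[-1,[0,0,0],0],[-1,[0,0,0],0],[-1,[0,0,0],0],[-1,[0,0,0],0],[-1,[0,0,0],0]]' | egrep 'time|force|gap'; python3 -c "
from station import arm
s=arm.read_state();print(s['torque'].round(3),s['effort'].round(2))"; done
```

```text
time_s: 15.65
force: [-2.4, -0.7, 5.4]
finger_gap: 23.1
[-0.071  0.414  0.037] [ 9.000e-02 -4.900e+01 -2.302e+01  1.900e-01 -8.500e-01 -1.000e-02]
time_s: 16.85
force: [-2.6, 0.3, 5.9]
finger_gap: 23.5
[-0.117  0.419 -0.041] [ 9.000e-02 -4.900e+01 -2.302e+01  1.900e-01 -8.500e-01 -1.000e-02]
time_s: 18.05
force: [-2.6, -0.1, 5.3]
finger_gap: 23.4
[-0.097  0.462 -0.025] [ 9.000e-02 -4.900e+01 -2.303e+01  1.900e-01 -8.500e-01 -1.000e-02]
time_s: 19.25
force: [-1.6, -0.2, 5.9]
finger_gap: 23.3
[-0.103  0.622 -0.033] [ 6.000e-02 -4.907e+01 -2.297e+01  2.200e-01 -9.400e-01 -1.000e-02]
time_s: 20.45
force: [-2.0, -0.2, 5.9]
finger_gap: 22.9
[-0.216  0.609  0.039] [ 6.000e-02 -4.907e+01 -2.297e+01  2.300e-01 -9.400e-01 -1.000e-02]
time_s: 21.65
force: [-2.0, -0.6, 6.6]
finger_gap: 22.8
[-0.144  0.632  0.001] [ 6.000e-02 -4.907e+01 -2.297e+01  2.300e-01 -9.400e-01 -1.000e-02]
```

The torque about world y stepped from 0.42 to about 0.62 N m near t = 18–19 s and has stayed steady, which fits the nut going tight and stalling. I'll take a last look before handing in.

```bash
python3 - <<'E'
from h import *
D=grab_frame("side"); S=grab_frame("scene")
crop(D["pixels"],300,110,160,120,5,"pics/d16.png"); crop(S["pixels"],180,170,160,120,5,"pics/s16.png")
E
python3 -m jog '[[-1,[0,0,0],0],[-1,[0,0,0],0],[-1,[0,0,0],0],[-1,[0,0,0],0],[-1,[0,0,0],0]]'; python3 - <<'E'
from h import *
S=grab_frame("scene"); crop(S["pixels"],180,170,160,120,5,"pics/s17.png")
w=wrist("w17")
E
```

```text
time_s: 22.25
eef_pos: [583.6, 46.5, 56.4]
orientation: [0.0, 0.609, 0.793, -0.0]
force: [-1.8, -0.0, 5.8]
finger_gap: 23.3
22.3 [583.5  46.5  56.4] [-0.9 -0.2  6.2] 23.1
```

View pics/d16.png

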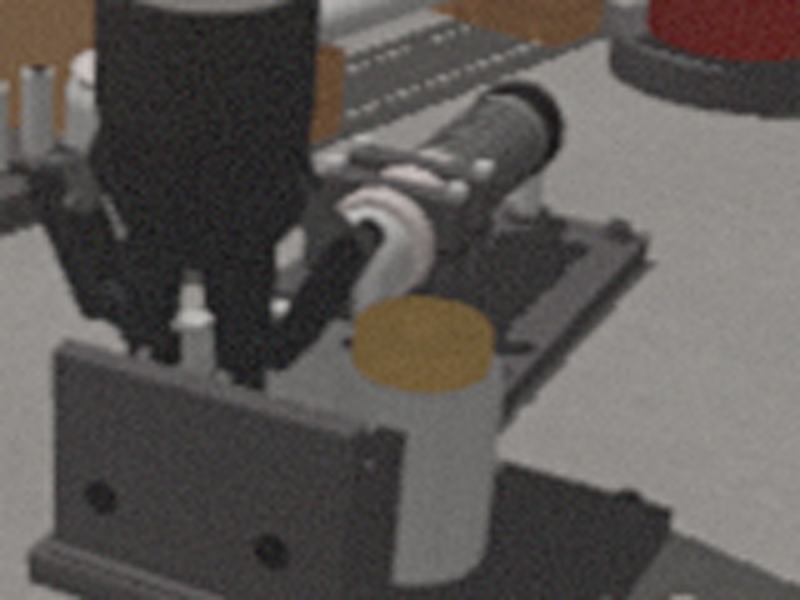

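View pics/s16.png

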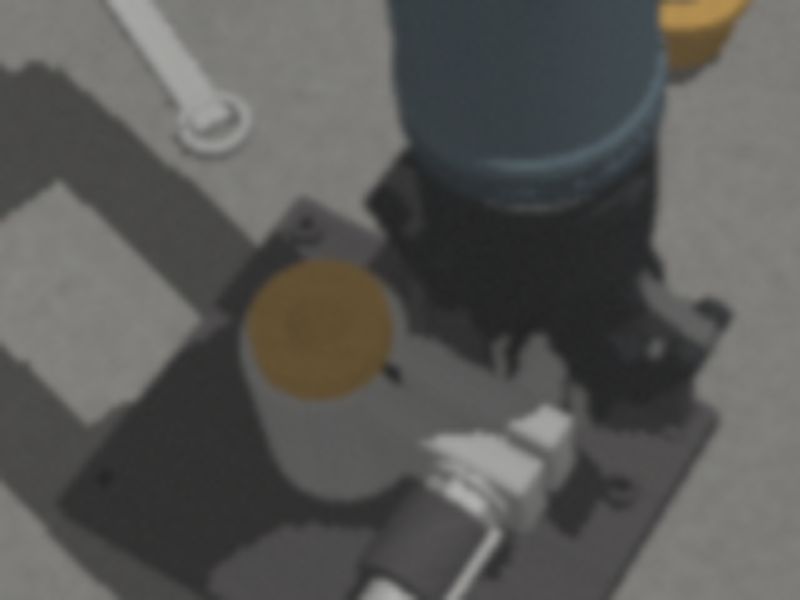

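View pics/s17.png

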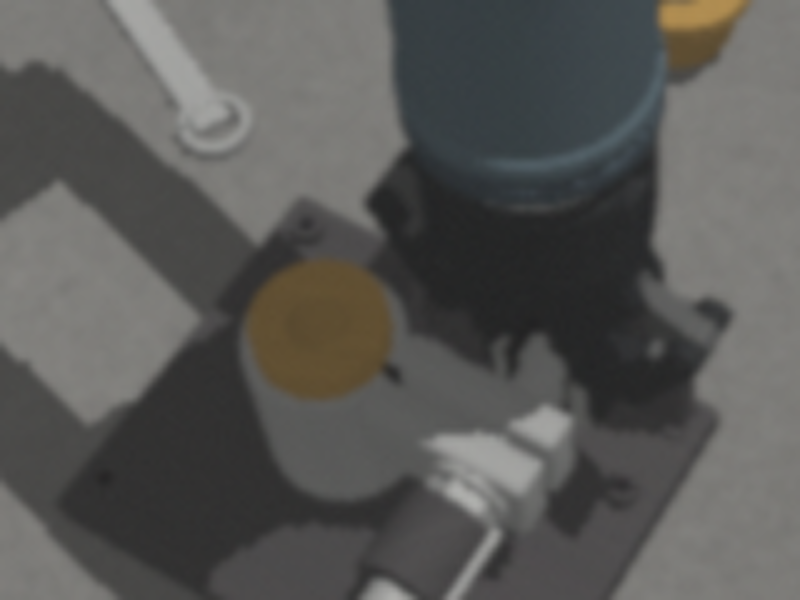

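The two scene pictures, 0.5 s apart, are identical, including the stripe on the socket at ≈(278,281). The bush sits level on the boss at ≈(244,235). I'm handing in.

```bash
python3 -c "
from station import arm
print(arm.job_done())"
```

```text
the job is handed in; nothing more can be done
None
```

I set the smaller brass bush in the bore and let go. I then gripped the bolt head in the gap, held it through the run-up, and handed the job in at about 22 s still holding it. No verdict came back.

- **Bush:** It went in flange up with almost no side force. The flange touched at the expected height (TCP 89.6 mm against 89.2 mm calculated), and I pressed it down with about 7 N before opening the fingers. The last pictures show it level, on the boss and clear of the fingers. In the side view the flange appeared 1–1.8 mm higher than predicted. I put this down to camera calibration.
- **Bolt head:** The fingers stopped at 23.4 mm, on the flats (nominal 24 mm), with the TCP at 56.4 mm. The measured torque rose from 0.42 to about 0.62 N m after roughly 5 s of holding and then stayed steady. Two pictures 0.5 s apart showed the socket not moving, so I take the nut as tight and the runner as stalled. I could not read either joint directly.
- **Where checks disagreed:** The wrist camera and the fixed cameras placed the bore about 2–3 mm apart, so I aimed between them. On the bush, the fingers read 47.5 mm for the 50 mm flange.
- **Other parts:** I never moved near the big bush or the sleeve. I did not measure their positions again at the end.

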